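# Set the condiments back on their saucers at the noodle counter

### The arm

A 7-joint arm with a two-finger parallel gripper is mounted at the origin on the work surface. World frame = base frame: x ahead of the robot, y to its left, z up, the work surface at z = 0. Lengths are in m, angles in degrees, forces in N, time in s.
With the tool pointing down it reaches from about 0.425 to 0.875 m from the base axis. Payload 4.7 kg.
Tool frame: the origin (TCP) lies on the centre line of the jaws, within the pads' length; the fingertips stand 8 mm ahead of it and the grasp point (between the pads) lies 11 mm behind it; z points along the fingers, y is the direction in which the jaws open and shut (so a half turn about z gives the same grasp; the last joint's range is limited). The gripper opens to 87 mm and grips with 3 to 60 N. Pads are 19 mm wide; open, the fingers measure 117 mm over their backs; the gripper's body (75 mm by 190 mm) begins 51 mm behind the grasp point.
Start: joints at [73.402, 18.392, -4.016, 83.108, 1.295, 78.541, -3.26], TCP at [0.194, -0.62, 0.231] pointing down, gripper open.
Joint ranges: [-163.93, 163.93], [-17.29, 119.83], [-79.2, 71.16], [3.27, 140.29], [-89.18, 269.18], [5.43, 117.66], [-154.24, 154.24]. Speed limits (degrees/s): [147.25, 147.25, 180, 180, 180, 180, 180].

### API

Orientations are given as [roll, pitch, yaw] about the fixed x, y, z axes, in that order (R = Rz(yaw) Ry(pitch) Rx(roll)).
In Python, from cell import env gives the robot as it stands. The module is installed in compiled form; this text tells all that it offers.
- The arm moves only by the tool move_arm, never from a script. Its argument "steps" is a list of rows, each a list of 2 entries, a list of its own where there are three numbers: the shift along the tool's x, y, z in m, then the turn about the tool's z in rad. A call has 1 to 20 rows; each row is the pose to reach, as a shift and turn from the pose commanded when the call began, along the tool's axes at that moment; what a row does not reach only later rows make up. A row lasts 1/8 s, in which the tool goes at most 62.5 mm and 10.7 degrees, less where a joint would pass 70% of its speed; a pose out of reach is approached as far as the arm can. A call with a gripper value outside its range is refused whole. "hand" is the closure, from -1 (fully open) to 1 (shut), set as the call begins (left out, the last holds). The fingers move at their own pace and stop on an object; "squeeze" is the grip in N (left out, the last holds). Time passes only in rows, so rows that repeat a pose let the fingers close. It gives the time, the measured TCP pose, the force and the opening at its end, in the units of the state.
- env.get_obs(): the state, without advancing time (a new reading comes with each control period).
- env.read_camera(name): name is "scene" or "top" or "wrist"; returns (picture, depth): 420x560x3 uint8, red, green, blue; 420x560 float32, m along the optical axis (not along the pixel's ray), 0 where there is no reading.
- env.calibration(name): a dict with "intrinsics" (3x3 intrinsics, pixels), "position" and "orientation" of the camera in the world; the wrist camera has in their place "mount" (4x4, takes a point from camera to tool coordinates, whose origin is the TCP and whose axes are the flange's). Camera axes: x right, y up, looking along -z (the intrinsics and any distortion apply to the point x, -y, -z); pixel columns grow to the right and rows downward; lengths in m; the calibration is good to about 2 mm. A picture is of the moment at which its call begins: read the wrist's pose just before it. calibration takes no time and is no camera call.
- env.sign_off(): hands the job in, once; it reports no verdict.
Trained networks look in the newest picture that a camera, given by its name, has taken for a name from the list of things; names that differ only in an ending like _2 or _b are one class to them, and where a whole thing is asked for, a point or a joint stands for the part that bears it (a point fixed in the world has none). Each returns a list of dicts, best first, with "conf" (0 to 1); they miss things now and then, are a little off and sometimes report something else, mostly with a low value. They report only what shows in the picture. A call takes as long as a camera call. They do not tell look-alikes from the thing itself.
- env.cut_out(camera, query): "region" (420x560 bool, what is visible of it) and "uv" ([column, row] in pixels, amid what is visible of it).
The state is a dict: "time_s": time; "qpos": joint angles; "joint_velocities": joint speeds; "effort": joint torques, N m; "tool_pos": TCP position; "tool_rot": TCP orientation; "force": force on the tool from outside, world axes, zero at the start; "wrist_torque": the same for the moment, N m; "grip_width": finger opening in m.
Only numpy, scipy, OpenCV 4.12 (cv2) and the standard library are available. Lean on these libraries where they do the work, as an engineer would, in place of code of your own. Each camera call takes 0.05 s, during which the arm holds its last target. There are 200 camera calls.

### The job

Put the four lidded condiment containers back on the four black-rimmed saucers, matched by width: the widest container stands in the widest saucer, the next widest in the next, and so on down to the slimmest in the smallest. Keep each one upright, set it down flat inside the saucer's rim without dropping it, and leave the two white cups without lids (the upturned beaker and the open teacup) where they are.

Things in the scene. Friction and masses are not known exactly. Their poses are not given: they have to be found in the camera images.
- oil_pot: Widest container: squat white ceramic oil pot, upright cylinder 66 mm in diameter, white up to 62 mm, then a flat steel lid of the same width up to 72 mm, with a small steel knob (16 mm wide) on top to 85 mm. A short white spout sticks out along its +x, to 43 mm from the axis, between 47 and 63 mm above its foot. About 0.3 kg. Belongs in saucer_a. Origin: centre of its underside; z up. Stands loose on the counter anywhere among the other things.
- sesame_jar: Second widest container: white ceramic jar, upright cylinder 54 mm in diameter, white up to 78 mm, flat steel lid of the same width up to 92 mm. About 0.24 kg. Belongs in saucer_b. Origin: centre of its underside; z up. Stands loose on the counter anywhere among the other things.
- pepper_mill: Third widest and tallest container: pepper mill, upright cylinder 42 mm in diameter, white ceramic up to 70 mm, a neck 38 mm wide from 70 to 74 mm, a steel head 42 mm wide up to 120 mm, small knob (12 mm wide) up to 128 mm. About 0.2 kg. Belongs in saucer_c. Origin: centre of its underside; z up. Stands loose on the counter anywhere among the other things.
- salt_shaker: Slimmest container: salt shaker, upright cylinder 30 mm in diameter, white ceramic up to 58 mm, domed steel cap up to 75 mm. About 0.09 kg. Belongs in saucer_d. Origin: centre of its underside; z up. Stands loose on the counter anywhere among the other things.
- saucer_a: Widest round saucer: inside diameter 82 mm, outside 92 mm. Black rim, grey floor; fixed to the counter. Flat floor 5 mm above the counter, rim 5 mm thick, rim top 12 mm above the counter. Origin: centre of its underside, on the counter; z up.
- saucer_b: Second widest round saucer: inside diameter 70 mm, outside 80 mm. Black rim, grey floor; fixed to the counter. Flat floor 5 mm above the counter, rim 5 mm thick, rim top 12 mm above the counter. Origin: centre of its underside, on the counter; z up.
- saucer_c: Third widest round saucer: inside diameter 58 mm, outside 68 mm. Black rim, grey floor; fixed to the counter. Flat floor 5 mm above the counter, rim 5 mm thick, rim top 12 mm above the counter. Origin: centre of its underside, on the counter; z up.
- saucer_d: Smallest round saucer: inside diameter 46 mm, outside 56 mm. Black rim, grey floor; fixed to the counter. Flat floor 5 mm above the counter, rim 5 mm thick, rim top 12 mm above the counter. Origin: centre of its underside, on the counter; z up.
- beaker: Bystander, not to be moved: plain white beaker standing upside down, 68 mm in diameter at the counter narrowing to 52 mm at its flat white top, 85 mm high, no lid, loose. Stands anywhere among the other things. Origin: centre of its underside; z up.
- teacup: Bystander, not to be moved: open white teacup without handle, rim 74 mm in diameter, 62 mm high, no lid, loose. Stands anywhere among the other things. Origin: centre of its underside; z up.
Things that resemble listed ones, but are neither listed nor needed, are in the scene too. What is shaped like the salt_shaker but green or red is not meant.

How it is judged (in metres and radians):
At the end, for the whole second after the job is handed in: Pot, jar, mill and shaker in saucer_a, b, c, d: each within 10 mm of the saucer centre, foot on its floor (2 to 9 mm above the counter), upright within 0.10 rad, at rest (under 0.02 m/s); beaker and teacup within 25 mm of where they began (horizontal distance between oil_pot and saucer_a below 0.01 m and height (world z) of oil_pot between 0.002 and 0.009 m and angle between each of oil_pot, sesame_jar, pepper_mill, salt_shaker's own z axis and vertical below 0.1 rad and linear speed of each of oil_pot, sesame_jar, pepper_mill, salt_shaker below 0.02 m/s and horizontal distance between sesame_jar and saucer_b below 0.01 m and height (world z) of sesame_jar between 0.002 and 0.009 m and horizontal distance between pepper_mill and saucer_c below 0.01 m and height (world z) of pepper_mill between 0.002 and 0.009 m and horizontal distance between salt_shaker and saucer_d below 0.01 m and height (world z) of salt_shaker between 0.002 and 0.009 m and distance of each of beaker, teacup from where it was at the start of the episode below 0.025 m); the robot touches nothing.
It fails at once if the upturned beaker is pushed away or tipped over (distance of beaker from where it was at the start of the episode above 0.025 m or angle between beaker's own z axis and vertical above 0.3 rad).
It fails at once if the teacup is pushed away or tipped over (distance of teacup from where it was at the start of the episode above 0.025 m or angle between teacup's own z axis and vertical above 0.3 rad).
It fails at once if a condiment container is knocked over or tipped far (more than about 45 degrees) (angle between any of oil_pot, sesame_jar, pepper_mill, salt_shaker's own z axis and vertical above 0.8 rad).
It fails at once if a condiment container is dropped (in free fall with its foot more than 40 mm above the counter) ((height (world z) of oil_pot above 0.04 m and contact force between oil_pot and anything else below 0.02 N) or (height (world z) of sesame_jar above 0.04 m and contact force between sesame_jar and anything else below 0.02 N) or (height (world z) of pepper_mill above 0.04 m and contact force between pepper_mill and anything else below 0.02 N) or (height (world z) of salt_shaker above 0.04 m and contact force between salt_shaker and anything else below 0.02 N)).
It also fails if it takes over 144 s, if anything falls off the work surface, if the arm or the gripper's body presses on something with over 40 N, if the wrist force passes 120 N, or if a joint passes its speed limit or range.

## Working session

There is one attempt and no reset: what is moved stays moved. The work goes in short steps, Python scripts to look and compute and a tool call to move; the robot and the scene stay as the last step left them, time stands still between calls to the robot, and variables do not carry over. Pictures are saved under pics/ and viewed, about 12 in all and at most 16, crops included, and the job is handed in when it is done.

Besides the shell and the picture viewer there is one more tool, called after "Emit:" by a JSON object that holds its "method" and its "body". move_arm: Moves the arm, as the interface text tells. Its arguments: {"type":"object","properties":{"steps":{"type":"array"},"hand":{"type":"number"},"squeeze":{"type":"number"}},"required":["steps"]}

```bash
mkdir -p pics
cat > h.py <<'E'
import numpy as np, cv2
from cell import env
from scipy.spatial.transform import Rotation as R
def Rm(o):
    o=np.array(o,float)
    return o if o.shape==(3,3) else R.from_euler('xyz',o,degrees=True).as_matrix()
def cam(name):
    c=env.calibration(name); K=np.array(c['intrinsics'])
    if 'mount' in c:
        s=env.get_obs(); T=np.eye(4);T[:3,:3]=Rm(s['tool_rot']);T[:3,3]=s['tool_pos'];T=T@np.array(c['mount'])
    else:
        T=np.eye(4);T[:3,:3]=Rm(c['orientation']);T[:3,3]=c['position']
    return K,T
def shot(name,f=None):
    K,T=cam(name); im,d=env.read_camera(name)
    if f: cv2.imwrite('pics/'+f,im[:,:,::-1])
    return K,T,im,d
def ray(K,T,uv):
    p=np.linalg.inv(K)@[uv[0],uv[1],1]; return T[:3,3],T[:3,:3]@(p*[1,-1,-1])
def at_z(K,T,uv,z):
    o,v=ray(K,T,uv); return o+v*(z-o[2])/v[2]
def cloud(K,T,d):
    v,u=np.indices(d.shape); P=np.stack([u,v,np.ones_like(u)],-1)@np.linalg.inv(K).T*d[...,None]
    return (P*[1,-1,-1])@T[:3,:3].T+T[:3,3]
E
python3 - <<'E'
from h import *
print(env.get_obs())
for n in('scene','top','wrist'):
    print(n,env.calibration(n)); shot(n,n+'0.png')
E
```

```text
{'time_s': 0.0, 'qpos': array([73.40029328, 18.43987853, -4.01346121, 83.17410177,  1.29393543,
       78.54219117, -3.25900392]), 'joint_velocities': array([-0.04737388,  0.01285203, -0.03758948,  0.0918193 ,  0.06031272,
        0.03284589,  0.00333019]), 'effort': array([ 2.95776736e-04, -4.91292143e+01, -4.03476460e-01, -3.12529421e+01,
       -6.38942141e-02,  4.39342414e-02,  1.60000941e-04]), 'tool_pos': array([ 0.1942329 , -0.61973345,  0.22945896]), 'tool_rot': array([-1.79889005e+02,  5.40128144e-03,  1.74082629e+01]), 'force': array([ 0.4109928 ,  0.49519962, -0.39812321]), 'wrist_torque': array([ 0.03908577,  0.00201945, -0.06409481]), 'grip_width': 0.08696750022983374}
scene {'intrinsics': array([[446.49777796,   0.        , 279.20620526],
       [  0.        , 446.49777796, 215.5271656 ],
       [  0.        ,   0.        ,   1.        ]]), 'position': array([ 1.35789737, -0.15473537,  0.76606334]), 'orientation': array([49.1297624 ,  1.06258973, 78.30371048])}
top {'intrinsics': array([[424.46398706,   0.        , 286.54095698],
       [  0.        , 424.46398706, 206.52904511],
       [  0.        ,   0.        ,   1.        ]]), 'position': array([ 0.40754042, -0.0191145 ,  1.09114995]), 'orientation': array([ 7.03313741e+00,  2.92282546e-02, -8.93484148e+01])}
wrist {'intrinsics': array([[331.15745135,   0.        , 278.17287387],
       [  0.        , 331.15745135, 211.23902395],
       [  0.        ,   0.        ,   1.        ]]), 'mount': array([[ 1.42314372e-04,  9.70540858e-01,  2.40936553e-01,
         6.59315279e-02],
       [ 9.99999984e-01, -1.65317882e-04,  7.52620954e-05,
        -9.74478550e-04],
       [ 1.12876059e-04,  2.40936538e-01, -9.70540866e-01,
        -1.54146576e-01],
       [ 0.00000000e+00,  0.00000000e+00,  0.00000000e+00,
         1.00000000e+00]])}
```

View pics/top0.png

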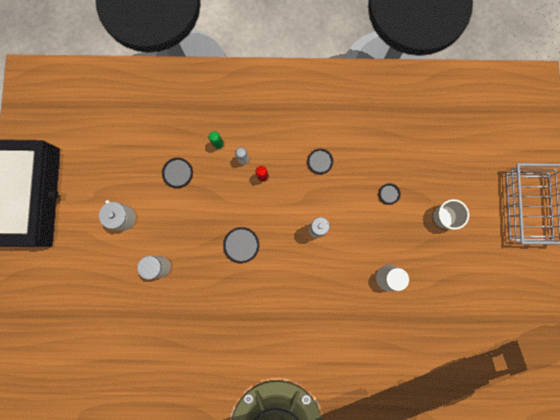

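View pics/scene0.png

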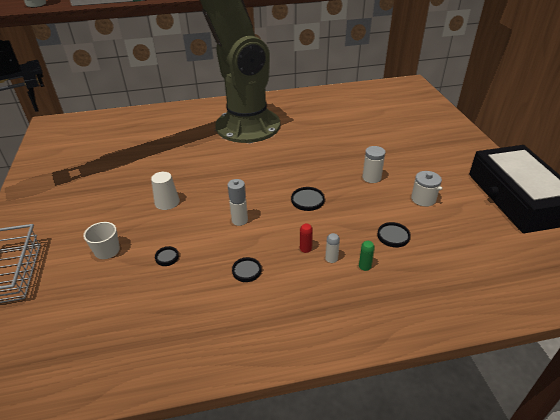

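The top view shows the pot at (115,215), jar (152,267), mill (318,228) and salt (241,156) between the green (215,139) and red (262,173) look-alikes. Saucers a/b/c/d are at (241,245), (177,172), (320,161) and (389,194), the beaker at (395,279) and the teacup at (452,214). The scene view agrees.

```bash
cat > m.py <<'E'
from h import *
from scipy.optimize import least_squares
names=dict(oil_pot=.033,sesame_jar=.027,pepper_mill=.021,salt_shaker=.015,saucer_a=.046,saucer_b=.040,saucer_c=.034,saucer_d=.028,beaker=.03,teacup=.037)
for c in('top','scene'):
    K,T,im,d=shot(c); C=cloud(K,T,d)
    done=set()
    for n,r in names.items():
        q=n
        if n.startswith('saucer'):
            if 'saucer' in done: continue
            done.add('saucer')
        for x in env.cut_out(c,q)[:5]:
            m=x['region']&(d>0); P=C[m]
            if len(P)<5: continue
            zt=np.percentile(P[:,2],97)
            top=P[P[:,2]>zt-.006] if 'saucer' not in n else P
            mid=(np.percentile(P,2,0)+np.percentile(P,98,0))/2
            (ex,ey),(w,h),a=cv2.fitEllipse(cv2.findContours(x['region'].astype(np.uint8),0,1)[0][0]) if m.sum()>30 else ((0,0),(0,0),0)
            print(c,n,round(x['conf'],2),np.round(x['uv'],0),'ztop %.3f'%zt,'topmean',top.mean(0).round(4),'bbmid',mid.round(4)[:2],'ext',np.ptp(P,0).round(3),
             'ell@.012',at_z(K,T,(ex,ey),.012)[:2].round(4) if 'saucer' in n else '')
E
python3 m.py
```

```text
top oil_pot 0.92 [122. 215.] ztop 0.083 topmean [0.5087 0.4043 0.0844] bbmid [0.5088 0.4033] ext [0.078 0.097 0.093] ell@.012 
top sesame_jar 0.77 [155. 270.] ztop 0.095 topmean [0.385  0.3026 0.0922] bbmid [0.3857 0.3014] ext [0.056 0.084 0.103] ell@.012 
top pepper_mill 0.69 [320. 228.] ztop 0.128 topmean [ 0.4833 -0.0948  0.1255] bbmid [ 0.4839 -0.0932] ext [0.053 0.039 0.135] ell@.012 
top salt_shaker 0.74 [241. 153.] ztop 0.075 topmean [0.6663 0.0976 0.0724] bbmid [0.6744 0.0992] ext [0.047 0.037 0.079] ell@.012 
top salt_shaker 0.61 [263. 174.] ztop 0.076 topmean [0.6205 0.0468 0.0734] bbmid [0.6242 0.0443] ext [0.045 0.032 0.081] ell@.012 
top salt_shaker 0.54 [214. 143.] ztop 0.075 topmean [0.7062 0.1646 0.0728] bbmid [0.7054 0.1646] ext [0.039 0.042 0.078] ell@.012 
top salt_shaker 0.43 [318. 226.] ztop 0.128 topmean [ 0.4834 -0.0952  0.1254] bbmid [ 0.4839 -0.0934] ext [0.053 0.046 0.135] ell@.012 
top saucer_a 0.92 [320. 161.] ztop 0.014 topmean [ 0.6625 -0.1026  0.007 ] bbmid [ 0.6615 -0.1027] ext [0.064 0.063 0.017] ell@.012 [ 0.6613 -0.1023]
top saucer_a 0.9 [240. 247.]
[... 2171 characters left out ...]
1009]
scene saucer_a 0.75 [237. 201.] ztop 0.122 topmean [ 0.4956 -0.0938  0.0735] bbmid [ 0.4876 -0.0933] ext [0.191 0.058 0.133] ell@.012 [ 0.4159 -0.0882]
scene saucer_a 0.74 [393. 235.] ztop 0.013 topmean [0.6274 0.2695 0.0071] bbmid [0.6275 0.2681] ext [0.096 0.077 0.017] ell@.012 [0.6323 0.2667]
scene beaker 0.76 [160. 189.] ztop 0.086 topmean [ 0.3679 -0.2765  0.0846] bbmid [ 0.3723 -0.2761] ext [0.057 0.063 0.088] ell@.012 
scene teacup 0.73 [238. 203.] ztop 0.121 topmean [ 0.488  -0.0934  0.1203] bbmid [ 0.4861 -0.0935] ext [0.116 0.048 0.132] ell@.012 
scene teacup 0.67 [102. 239.] ztop 0.063 topmean [ 0.5224 -0.4232  0.0606] bbmid [ 0.5223 -0.4224] ext [0.147 0.073 0.067] ell@.012
```

Emit:
{"method": "move_arm", "body": {"steps": [[[0.02, -0.02, 0.0], 0], [[0.06, -0.05, 0.0], -0.05], [[0.12, -0.1, 0.01], -0.12], [[0.18, -0.15, 0.01], -0.2], [[0.22, -0.18, 0.02], -0.3], [[0.27, -0.22, 0.02], -0.4], [[0.32, -0.26, 0.03], -0.5], [[0.36, -0.29, 0.03], -0.6], [[0.41, -0.33, 0.03], -0.62], [[0.45, -0.37, 0.03], -0.62], [[0.5, -0.41, 0.03], -0.62], [[0.55, -0.45, 0.03], -0.62], [[0.6, -0.49, 0.03], -0.62], [[0.64, -0.52, 0.03], -0.62], [[0.66, -0.535, 0.03], -0.62], [[0.668, -0.543, 0.03], -0.62], [[0.668, -0.543, 0.03], -0.62], [[0.668, -0.543, 0.03], -0.62], [[0.668, -0.543, 0.03], -0.62], [[0.668, -0.543, 0.03], -0.62]], "hand": -1}}

```text
time_s: 3.45
tool_pos: [0.6693, 0.0967, 0.2008]
tool_rot: [180.0, 0.0, 52.9]
force: [0.3, -0.0, 0.3]
grip_width: 0.0873
```

```bash
cat >> h.py <<'E'
def go(x,y,z,yaw):
    s=env.get_obs(); M=Rm(s['tool_rot']); dl=M.T@(np.array([x,y,z])-s['tool_pos'])
    t=(yaw-s['tool_rot'][2]+90)%180-90
    print('t',round(s['time_s'],2),'pos',np.round(s['tool_pos'],4),'rot',np.round(s['tool_rot'],2),'w',round(s['grip_width'],4),'F',np.round(s['force'],1),'\n shift',dl.round(4),'turn',round(-np.radians(t),3))
def wlook(q,f=None,n=1):
    K,T,im,d=shot('wrist',f); C=cloud(K,T,d)
    for x in env.cut_out('wrist',q)[:n]:
        P=C[x['region']&(d>0)]; zt=np.percentile(P[:,2],97); t=P[P[:,2]>zt-.006]
        rgb=im[x['region']].mean(0)
        print(q,round(x['conf'],2),np.round(x['uv']),'ztop %.4f'%zt,'topmean',t.mean(0).round(4),'bbtop',((t.min(0)+t.max(0))/2).round(4)[:2],'topext',np.ptp(t,0).round(3),'rgb',rgb.round())
E
python3 - <<'E'
from h import *
wlook('salt_shaker','w1.png',3)
go(.669,.098,.03,53)
E
```

```text
salt_shaker 0.64 [274. 251.] ztop 0.0615 topmean [0.6459 0.0775 0.1205] bbtop [0.6555 0.0898] topext [0.066 0.074 0.221] rgb [145.  25.  21.]
salt_shaker 0.6 [264. 117.] ztop 0.0748 topmean [0.7064 0.1659 0.0724] bbtop [0.7064 0.1658] topext [0.025 0.026 0.007] rgb [ 56. 180.  76.]
t 3.55 pos [0.6693 0.0972 0.2007] rot [1.7998e+02 1.0000e-02 5.2890e+01] w 0.0874 F [ 0.3 -0.5 -1. ] 
 shift [ 0.0005 -0.0008  0.1707] turn -0.002
```

View pics/w1.png

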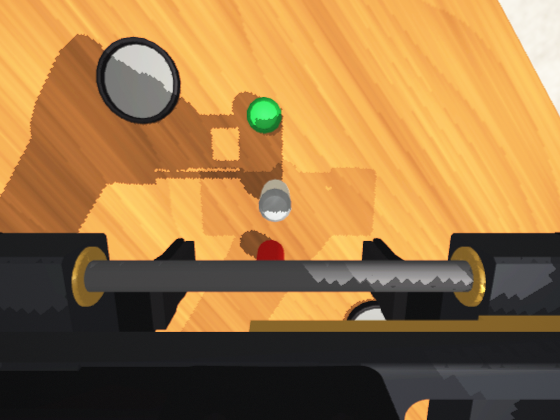

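The wrist view shows the steel-capped shaker at (275,203), with green at (265,115) and red half-hidden at (270,250). I'll refine the position from the depth.

```bash
cat >> h.py <<'E'
def near(x,y,r,zlo,zhi,camn='wrist'):
    "circle fit (fixed r) to the depth points of a standing cylinder; points on side visible to the camera plus top"
    K,T,im,d=shot(camn); C=cloud(K,T,d)[d>0]
    m=(np.hypot(C[:,0]-x,C[:,1]-y)<r+.02)&(C[:,2]>zlo)&(C[:,2]<zhi); P=C[m]
    if len(P)<20: print(camn,'few',len(P)); return
    (cx,cy),rr=cv2.minEnclosingCircle(P[:,:2].astype(np.float32))
    print(camn,'n',len(P),'mean',P.mean(0).round(4),'enc',round(cx,4),round(cy,4),'r',round(rr,4),'bb',((P.min(0)+P.max(0))/2).round(4)[:2],'zmax',P[:,2].max().round(4))
E
python3 - <<'E'
from h import *
for c in('wrist','top','scene'): near(.669,.098,.015,.055,.09,c)
E
```

```text
wrist n 876 mean [0.6676 0.0999 0.0703] enc 0.6663 0.0983 r 0.015 bb [0.6663 0.0985] zmax 0.076
top few 0
scene n 142 mean [0.6727 0.0972 0.0674] enc 0.6691 0.0986 r 0.0145 bb [0.6699 0.099 ] zmax 0.076
```

Emit:
{"method": "move_arm", "body": {"steps": [[[0, -0.001, 0.02], 0], [[0, -0.002, 0.05], 0], [[0, -0.002, 0.08], 0], [[0, -0.002, 0.11], 0], [[0, -0.002, 0.13], 0], [[0, -0.002, 0.15], 0], [[0, -0.002, 0.16], 0], [[0, -0.002, 0.166], 0], [[0, -0.002, 0.17], 0], [[0, -0.002, 0.17], 0], [[0, -0.002, 0.17], 0]]}}

```text
time_s: 5.08
tool_pos: [0.6682, 0.099, 0.0312]
tool_rot: [180.0, -0.0, 52.9]
force: [0.8, -0.3, 0.1]
grip_width: 0.0871
```

Emit:
{"method": "move_arm", "body": {"steps": [[[0, 0, 0], 0], [[0, 0, 0], 0], [[0, 0, 0], 0], [[0, 0, 0], 0], [[0, 0, 0], 0], [[0, 0, 0], 0], [[0, 0, 0], 0], [[0, 0, 0], 0]], "hand": 1, "squeeze": 15}}

```text
time_s: 6.08
tool_pos: [0.6678, 0.0989, 0.0305]
tool_rot: [-180.0, 0.0, 52.9]
force: [0.3, 0.7, -0.6]
grip_width: 0.0294
```

Run:
```python
from h import *
go(.5775,-.2797,.15,20)
```

```text
t 6.08 pos [0.6678 0.0989 0.0305] rot [-1.800e+02  1.000e-02  5.293e+01] w 0.0294 F [ 0.3  0.7 -0.6] 
 shift [-0.3565  0.1562 -0.1195] turn 0.575
```

Emit:
{"method": "move_arm", "body": {"steps": [[[0, 0, -0.005], 0], [[0, 0, -0.02], 0], [[0, 0, -0.045], 0], [[0, 0, -0.07], 0], [[0, 0, -0.09], 0], [[-0.01, 0.005, -0.1], 0], [[-0.035, 0.015, -0.1], 0], [[-0.07, 0.03, -0.1], 0], [[-0.105, 0.045, -0.1], 0], [[-0.14, 0.06, -0.1], 0], [[-0.175, 0.075, -0.1], 0], [[-0.21, 0.09, -0.1], 0], [[-0.245, 0.107, -0.1], 0], [[-0.28, 0.123, -0.1], 0], [[-0.31, 0.136, -0.1], 0], [[-0.335, 0.147, -0.1], 0], [[-0.35, 0.153, -0.1], 0], [[-0.3565, 0.156, -0.1], 0], [[-0.3565, 0.156, -0.1], 0], [[-0.3565, 0.156, -0.1], 0]]}}

```text
time_s: 8.57
tool_pos: [0.5779, -0.2779, 0.1306]
tool_rot: [-180.0, -0.0, 53.0]
force: [0.9, 0.5, -1.1]
grip_width: 0.0294
```

```bash
cat >> h.py <<'E'
def ringc(x,y,rout,camn='wrist',f=None):
    "centre of a saucer's outline at rim height, from the dark pixels"
    K,T,im,d=shot(camn,f); C=cloud(K,T,d)
    m=(np.hypot(C[...,0]-x,C[...,1]-y)<rout+.02)&(C[...,2]>.0085)&(C[...,2]<.02)&(im.max(-1)<90)&(d>0); P=C[m]
    if len(P)<30: print(camn,'few'); return
    c=np.c_[2*P[:,:2],np.ones(len(P))]; s=np.linalg.lstsq(c,(P[:,:2]**2).sum(1),rcond=None)[0]
    print(camn,'n',len(P),'ring',s[:2].round(4),'r',round(float(np.sqrt(s[2]+s[0]**2+s[1]**2)),4),'bb',((P.min(0)+P.max(0))/2).round(4)[:2],'z',P[:,2].mean().round(4))
E
python3 - <<'E'
from h import *
ringc(.5775,-.2797,.028,'wrist','w2.png'); ringc(.5775,-.2797,.028,'scene')
near(.5775,-.2797,.015,.1,.2,'scene')
go(.5775,-.2797,.037,53)
E
```

```text
wrist n 766 ring [ 0.5779 -0.2807] r 0.0249 bb [ 0.5778 -0.2807] z 0.0117
scene n 127 ring [ 0.579  -0.2802] r 0.0253 bb [ 0.5788 -0.2797] z 0.0112
scene n 545 mean [ 0.5852 -0.2724  0.1455] enc 0.5853 -0.2702 r 0.0311 bb [ 0.5833 -0.2751] zmax 0.1994
t 8.72 pos [ 0.5778 -0.2784  0.1306] rot [ 1.800e+02 -1.000e-02  5.303e+01] w 0.0296 F [-0.1 -0.8 -0.5] 
 shift [-0.0012  0.0005  0.0936] turn 0.0
```

View pics/w2.png

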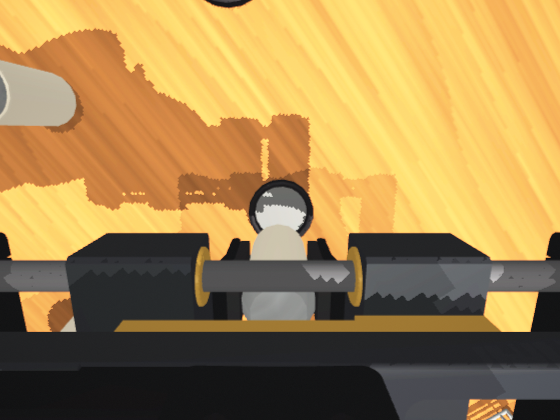

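The wrist view shows the held shaker with its foot at (280,235), right over saucer d at (281,208), with clear space around it. I'll lower it now.

Emit:
{"method": "move_arm", "body": {"steps": [[[-0.001, 0.001, 0.015], 0], [[-0.001, 0.001, 0.035], 0], [[-0.001, 0.001, 0.055], 0], [[-0.001, 0.001, 0.07], 0], [[-0.001, 0.001, 0.08], 0], [[-0.001, 0.001, 0.086], 0], [[-0.001, 0.001, 0.09], 0], [[-0.001, 0.001, 0.093], 0], [[-0.001, 0.001, 0.095], 0], [[-0.001, 0.001, 0.0955], 0], [[-0.001, 0.001, 0.0955], 0], [[-0.001, 0.001, 0.0955], 0]]}}

```text
time_s: 10.22
tool_pos: [0.5777, -0.2811, 0.0354]
tool_rot: [180.0, 0.0, 52.9]
force: [-1.4, 0.9, 1.7]
grip_width: 0.0297
```

Emit:
{"method": "move_arm", "body": {"steps": [[[0, 0, 0], 0], [[0, 0, 0], 0], [[0, 0, 0], 0], [[0, 0, 0], 0], [[0, 0, 0], 0], [[0, 0, 0], 0], [[0, 0, -0.03], 0], [[0, 0, -0.08], 0], [[0, 0, -0.13], 0], [[0, 0, -0.16], 0], [[0, 0, -0.165], 0], [[0, 0, -0.165], 0]], "hand": -1}}

```text
time_s: 11.72
tool_pos: [0.5772, -0.2809, 0.1993]
tool_rot: [-180.0, 0.0, 52.9]
force: [-0.3, 0.2, -0.2]
grip_width: 0.087
```

Run:
```python
from h import *
near(.578,-.28,.015,.055,.09); near(.578,-.28,.015,.055,.09,'scene')
near(.386,.302,.027,.08,.11,'top');near(.386,.302,.027,.08,.11,'scene')
go(.386,.302,.2,0)
```

```text
wrist n 940 mean [ 0.5781 -0.2799  0.0747] enc 0.5765 -0.2818 r 0.0151 bb [ 0.5768 -0.2817] zmax 0.0809
scene n 164 mean [ 0.584  -0.2797  0.07  ] enc 0.5787 -0.2799 r 0.0154 bb [ 0.5805 -0.2805] zmax 0.0808
top n 442 mean [0.3851 0.3015 0.0917] enc 0.3847 0.3027 r 0.0272 bb [0.3852 0.3028] zmax 0.097
scene n 234 mean [0.3903 0.3018 0.0901] enc 0.3849 0.304 r 0.0289 bb [0.3852 0.3046] zmax 0.096
t 11.93 pos [ 0.5767 -0.2807  0.1982] rot [-1.7984e+02  3.0000e-02  5.2930e+01] w 0.0872 F [-0.1 -0.2 -0.7] 
 shift [ 3.500e-01 -5.034e-01 -5.000e-04] turn 0.924
```

Emit:
{"method": "move_arm", "body": {"steps": [[[0.015, -0.022, 0], 0], [[0.04, -0.058, 0], 0], [[0.07, -0.101, 0], 0], [[0.1, -0.144, 0], 0], [[0.13, -0.187, 0], 0], [[0.16, -0.23, 0], 0], [[0.19, -0.274, 0], 0], [[0.22, -0.317, 0], 0], [[0.25, -0.36, 0], 0], [[0.28, -0.404, 0], 0], [[0.31, -0.447, 0], 0], [[0.33, -0.476, 0], 0], [[0.345, -0.497, 0], 0], [[0.35, -0.5045, 0], 0], [[0.35, -0.5045, 0], 0], [[0.35, -0.5045, 0], 0], [[0.35, -0.5045, 0], 0]]}}

```text
time_s: 14.05
tool_pos: [0.3866, 0.3012, 0.1999]
tool_rot: [180.0, 0.0, 52.8]
force: [0.3, -0.0, 0.5]
grip_width: 0.087
```

Run:
```python
from h import *
near(.385,.3025,.027,.082,.11); wlook('sesame_jar','w3.png')
go(.385,.3025,.044,53)
```

```text
wrist n 3287 mean [0.3846 0.3046 0.0918] enc 0.3839 0.3036 r 0.027 bb [0.3839 0.3037] zmax 0.0943
sesame_jar 0.78 [274. 210.] ztop 0.0932 topmean [0.3845 0.3044 0.0919] bbtop [0.3839 0.3037] topext [0.054 0.053 0.007] rgb [173. 171. 166.]
t 14.2 pos [0.3864 0.3018 0.2   ] rot [1.7998e+02 1.0000e-02 5.2860e+01] w 0.087 F [-0.5  0.7  0.4] 
 shift [-0.0003 -0.0015  0.156 ] turn -0.002
```

View pics/w3.png

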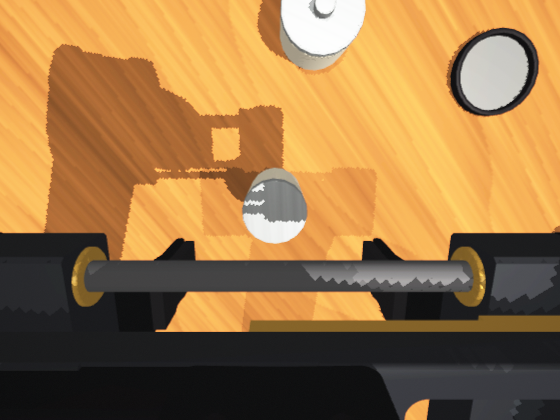

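The jar sits at (274,210), centred between the jaws to about 3 mm. The pot is at the top (325,20) and saucer b at the right (495,70).

Emit:
{"method": "move_arm", "body": {"steps": [[[0, -0.002, 0.02], 0], [[0, -0.0025, 0.05], 0], [[0, -0.0025, 0.08], 0], [[0, -0.0025, 0.11], 0], [[0, -0.0025, 0.13], 0], [[0, -0.0025, 0.145], 0], [[0, -0.0025, 0.152], 0], [[0, -0.0025, 0.156], 0], [[0, -0.0025, 0.156], 0], [[0, -0.0025, 0.156], 0]]}}

```text
time_s: 15.45
tool_pos: [0.3844, 0.3042, 0.0445]
tool_rot: [180.0, -0.0, 52.9]
force: [0.1, 0.0, -0.2]
grip_width: 0.087
```

Emit:
{"method": "move_arm", "body": {"steps": [[[0, 0, 0], 0], [[0, 0, 0], 0], [[0, 0, 0], 0], [[0, 0, 0], 0], [[0, 0, 0], 0], [[0, 0, 0], 0], [[0, 0, 0], 0]], "hand": 1, "squeeze": 25}}

```text
time_s: 16.32
tool_pos: [0.384, 0.3039, 0.044]
tool_rot: [180.0, 0.0, 52.9]
force: [-0.7, -0.2, 0.9]
grip_width: 0.0534
```

Run:
```python
from h import *
ringc(.627,.268,.04,'top');ringc(.627,.268,.04,'scene')
go(.627,.268,.049,53)
```

```text
top n 145 ring [0.6266 0.2679] r 0.037 bb [0.6264 0.2677] z 0.0119
scene n 185 ring [0.6279 0.269 ] r 0.0372 bb [0.6268 0.2684] z 0.0114
t 16.43 pos [0.3841 0.3038 0.044 ] rot [1.7999e+02 1.0000e-02 5.2930e+01] w 0.0539 F [ 0.2 -1.1  0.7] 
 shift [ 0.1178  0.2154 -0.005 ] turn -0.001
```

Emit:
{"method": "move_arm", "body": {"steps": [[[0, 0, -0.005], 0], [[0, 0, -0.02], 0], [[0, 0, -0.045], 0], [[0, 0, -0.07], 0], [[0, 0, -0.09], 0], [[0.005, 0.009, -0.1], 0], [[0.015, 0.027, -0.1], 0], [[0.03, 0.055, -0.1], 0], [[0.045, 0.082, -0.1], 0], [[0.06, 0.11, -0.1], 0], [[0.075, 0.137, -0.1], 0], [[0.09, 0.165, -0.1], 0], [[0.103, 0.188, -0.1], 0], [[0.112, 0.205, -0.1], 0], [[0.1165, 0.213, -0.1], 0], [[0.118, 0.2155, -0.1], 0], [[0.118, 0.2155, -0.1], 0], [[0.118, 0.2155, -0.1], 0], [[0.118, 0.2155, -0.1], 0]]}}

```text
time_s: 18.8
tool_pos: [0.6267, 0.2684, 0.1443]
tool_rot: [180.0, 0.0, 53.0]
force: [-0.3, 0.2, -2.2]
grip_width: 0.0536
```

Run:
```python
from h import *
ringc(.627,.268,.04)
go(.627,.268,.0495,53)
```

```text
wrist n 866 ring [0.627  0.2699] r 0.0367 bb [0.6275 0.2729] z 0.0117
t 18.85 pos [0.6268 0.2683 0.1443] rot [179.97   0.    52.96] w 0.0534 F [-0.4  0.2 -2.4] 
 shift [-0.0001  0.0003  0.0948] turn -0.001
```

Emit:
{"method": "move_arm", "body": {"steps": [[[0, 0, 0.015], 0], [[0, 0, 0.035], 0], [[0, 0, 0.055], 0], [[0, 0, 0.07], 0], [[0, 0, 0.08], 0], [[0, 0, 0.086], 0], [[0, 0, 0.09], 0], [[0, 0, 0.093], 0], [[0, 0, 0.095], 0], [[0, 0, 0.0955], 0], [[0, 0, 0.0955], 0], [[0, 0, 0.0955], 0]]}}

```text
time_s: 20.35
tool_pos: [0.6274, 0.2683, 0.0491]
tool_rot: [180.0, -0.0, 52.9]
force: [0.1, -0.9, 2.1]
grip_width: 0.0536
```

Emit:
{"method": "move_arm", "body": {"steps": [[[0, 0, 0], 0], [[0, 0, 0], 0], [[0, 0, 0], 0], [[0, 0, 0], 0], [[0, 0, 0], 0], [[0, 0, -0.03], 0], [[0, 0, -0.08], 0], [[0, 0, -0.13], 0], [[0, 0, -0.15], 0], [[0, 0, -0.15], 0], [[0, 0, -0.15], 0]], "hand": -1}}

```text
time_s: 21.72
tool_pos: [0.6263, 0.2674, 0.1962]
tool_rot: [-179.9, 0.2, 52.9]
force: [-1.0, -0.1, -0.2]
grip_width: 0.0872
```

Run:
```python
from h import *
near(.627,.268,.027,.085,.12)
for c in ('top','scene'): near(.51,.404,.033,.066,.077,c)
K,T,im,d=shot('top','top1.png'); cv2.imwrite('pics/potc.png',cv2.resize(im[180:250,80:160,::-1],None,fx=6,fy=6,interpolation=2))
C=cloud(K,T,d)
# spout: points 35-46 mm from axis at spout height
for c in('top','scene'):
    K,T,im,d=shot(c); P=cloud(K,T,d)[d>0]; r=np.hypot(P[:,0]-.5105,P[:,1]-.405); m=(r>.0355)&(r<.047)&(P[:,2]>.048)&(P[:,2]<.064); Q=P[m]-[.5105,.405,0]
    print(c,m.sum(),np.degrees(np.arctan2(Q[:,1],Q[:,0])).round()[:30])
go(.51,.404,.2,0)
```

```text
wrist n 3523 mean [0.6278 0.2693 0.0968] enc 0.6269 0.2683 r 0.027 bb [0.6269 0.2683] zmax 0.0997
top n 499 mean [0.5067 0.4049 0.0723] enc 0.5088 0.404 r 0.0329 bb [0.5081 0.4036] zmax 0.0769
scene n 305 mean [0.514  0.4025 0.0717] enc 0.5121 0.4083 r 0.0365 bb [0.5117 0.4052] zmax 0.0763
top 9 [31. 26. 36. 31. 27. 24. 23. 38. 32.]
scene 7 [34. 27. 30. 36. 24. 25. 29.]
t 22.02 pos [0.6268 0.268  0.1975] rot [-1.7995e+02  7.0000e-02  5.2930e+01] w 0.087 F [ 0.2 -0.4  0. ] 
 shift [ 0.0382 -0.1752 -0.0024] turn 0.924
```

View pics/potc.png

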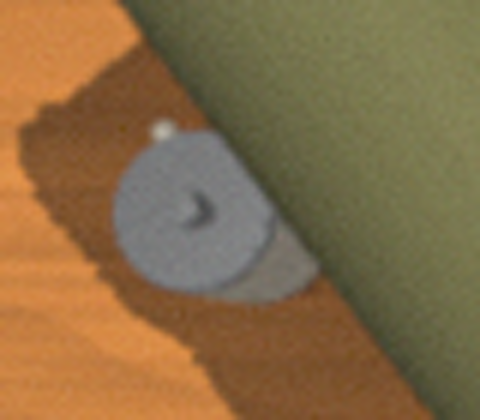

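The crop shows the pot's spout pointing up-left at (162,130), about 29° from world +x; depth from both cameras agrees. I'll grip across it at yaw 29°.

Emit:
{"method": "move_arm", "body": {"steps": [[[0.004, -0.018, 0], 0.06], [[0.01, -0.045, 0], 0.15], [[0.016, -0.073, 0], 0.25], [[0.023, -0.105, 0], 0.35], [[0.029, -0.132, 0], 0.42], [[0.034, -0.155, 0], 0.42], [[0.037, -0.17, 0], 0.42], [[0.0385, -0.176, 0], 0.42], [[0.0385, -0.176, 0], 0.42], [[0.0385, -0.176, 0], 0.42], [[0.0385, -0.176, 0], 0.42]]}}

```text
time_s: 23.4
tool_pos: [0.5107, 0.4041, 0.1984]
tool_rot: [180.0, 0.0, 28.8]
force: [0.3, 0.8, -0.1]
grip_width: 0.0871
```

Run:
```python
from h import *
near(.51,.405,.033,.066,.077); wlook('oil_pot','w4.png')
go(.51,.405,.034,29)
```

```text
wrist n 3950 mean [0.509  0.4059 0.0719] enc 0.5075 0.4049 r 0.0332 bb [0.5078 0.4047] zmax 0.0767
oil_pot 0.75 [277. 204.] ztop 0.0848 topmean [0.5082 0.4055 0.0846] bbtop [0.5077 0.4053] topext [0.016 0.015 0.007] rgb [124. 123. 119.]
t 23.55 pos [0.5102 0.4046 0.1985] rot [179.99   0.    28.83] w 0.0868 F [ 0.2 -0.1  0.9] 
 shift [ 0.     -0.0005  0.1645] turn -0.003
```

View pics/w4.png

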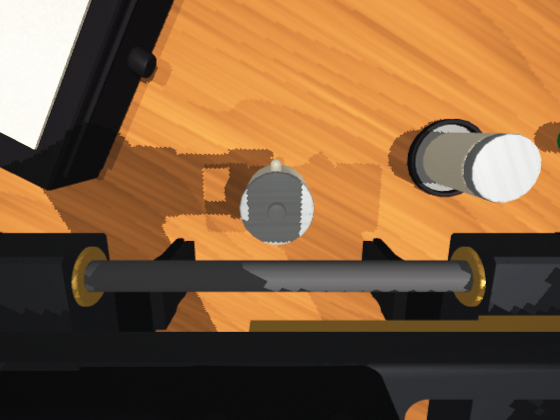

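The pot is centred between the jaws at (277,207) with its spout pointing straight away from the gripper. The tray corner on the left stays outside the gripper's span, so I'll descend.

Emit:
{"method": "move_arm", "body": {"steps": [[[-0.001, -0.001, 0.02], 0], [[-0.0015, -0.001, 0.05], 0], [[-0.0015, -0.0015, 0.08], 0], [[-0.0015, -0.0015, 0.1], 0], [[-0.0015, -0.0015, 0.12], 0], [[-0.0015, -0.0015, 0.14], 0], [[-0.0015, -0.0015, 0.15], 0], [[-0.0015, -0.0015, 0.158], 0], [[-0.0015, -0.0015, 0.1625], 0], [[-0.0015, -0.0015, 0.1625], 0], [[-0.0015, -0.0015, 0.1625], 0]]}}

```text
time_s: 24.92
tool_pos: [0.5081, 0.4059, 0.0366]
tool_rot: [-180.0, -0.1, 28.9]
force: [-0.2, 0.6, 0.2]
grip_width: 0.0872
```

Emit:
{"method": "move_arm", "body": {"steps": [[[0, 0, 0], 0], [[0, 0, 0], 0], [[0, 0, 0], 0], [[0, 0, 0], 0], [[0, 0, 0], 0], [[0, 0, 0], 0]], "hand": 1, "squeeze": 30}}

```text
time_s: 25.68
tool_pos: [0.508, 0.4054, 0.0361]
tool_rot: [180.0, -0.0, 28.9]
force: [0.2, -1.4, 1.8]
grip_width: 0.0656
```

Run:
```python
from h import *
ringc(.443,.0983,.046,'top');ringc(.443,.0983,.046,'scene')
go(.443,.0983,.041,29)
```

```text
top n 165 ring [0.442  0.0979] r 0.0428 bb [0.4414 0.0974] z 0.0119
scene n 159 ring [0.4428 0.0989] r 0.0435 bb [0.4432 0.0984] z 0.0116
t 25.77 pos [0.508  0.4054 0.0361] rot [179.98  -0.    28.86] w 0.0658 F [ 0.3 -1.4  1.8] 
 shift [-0.2051  0.2376 -0.0048] turn -0.002
```

Emit:
{"method": "move_arm", "body": {"steps": [[[0, 0, -0.005], 0], [[0, 0, -0.02], 0], [[0, 0, -0.04], 0], [[0, 0, -0.06], 0], [[0, 0, -0.075], 0], [[-0.007, 0.008, -0.08], 0], [[-0.02, 0.023, -0.08], 0], [[-0.04, 0.046, -0.08], 0], [[-0.06, 0.069, -0.08], 0], [[-0.08, 0.092, -0.08], 0], [[-0.1, 0.116, -0.08], 0], [[-0.12, 0.139, -0.08], 0], [[-0.14, 0.162, -0.08], 0], [[-0.16, 0.185, -0.08], 0], [[-0.18, 0.208, -0.08], 0], [[-0.195, 0.225, -0.08], 0], [[-0.203, 0.2345, -0.08], 0], [[-0.2055, 0.2375, -0.08], 0], [[-0.2055, 0.2375, -0.08], 0], [[-0.2055, 0.2375, -0.08], 0]]}}

```text
time_s: 28.28
tool_pos: [0.4424, 0.0991, 0.116]
tool_rot: [-180.0, -0.0, 28.9]
force: [0.3, -0.3, -3.2]
grip_width: 0.0653
```

Run:
```python
from h import *
ringc(.4425,.0983,.046)
go(.4425,.0983,.041,29)
```

```text
wrist n 1139 ring [0.4418 0.099 ] r 0.0427 bb [0.4499 0.1004] z 0.0117
t 28.32 pos [0.4425 0.0991 0.116 ] rot [-1.7998e+02 -1.0000e-02  2.8940e+01] w 0.0655 F [-0.7  0.4 -2.7] 
 shift [-0.0004  0.0007  0.075 ] turn -0.001
```

Emit:
{"method": "move_arm", "body": {"steps": [[[0, 0, 0.01], 0], [[0, 0, 0.025], 0], [[0, 0, 0.04], 0], [[0, 0, 0.053], 0], [[0, 0, 0.062], 0], [[0, 0, 0.068], 0], [[0, 0, 0.072], 0], [[0, 0, 0.074], 0], [[0, 0, 0.0753], 0], [[0, 0, 0.0755], 0], [[0, 0, 0.0755], 0], [[0, 0, 0.0755], 0]]}}

```text
time_s: 29.82
tool_pos: [0.4428, 0.0983, 0.041]
tool_rot: [180.0, -0.0, 28.9]
force: [-2.8, 0.4, 5.5]
grip_width: 0.0655
```

Emit:
{"method": "move_arm", "body": {"steps": [[[0, 0, 0], 0], [[0, 0, 0], 0], [[0, 0, 0], 0], [[0, 0, 0], 0], [[0, 0, 0], 0], [[0, 0, -0.03], 0], [[0, 0, -0.08], 0], [[0, 0, -0.13], 0], [[0, 0, -0.165], 0], [[0, 0, -0.17], 0], [[0, 0, -0.17], 0], [[0, 0, -0.17], 0]], "hand": -1}}

```text
time_s: 31.32
tool_pos: [0.4415, 0.0982, 0.209]
tool_rot: [-179.9, 0.1, 28.9]
force: [-1.2, 0.3, 0.3]
grip_width: 0.0869
```

Run:
```python
from h import *
near(.4425,.0983,.033,.071,.081)
near(.485,-.094,.021,.09,.119,'top');near(.485,-.094,.021,.09,.119,'scene')
go(.4855,-.094,.22,29)
```

```text
wrist n 3824 mean [0.4434 0.0994 0.0768] enc 0.4419 0.0987 r 0.033 bb [0.4422 0.0985] zmax 0.0808
top n 101 mean [ 0.481  -0.0927  0.1157] enc 0.4837 -0.0945 r 0.0209 bb [ 0.4837 -0.0936] zmax 0.119
scene n 186 mean [ 0.4978 -0.0945  0.106 ] enc 0.4851 -0.0918 r 0.0229 bb [ 0.4865 -0.0932] zmax 0.119
t 31.48 pos [0.4419 0.0983 0.2095] rot [-1.7992e+02  1.0000e-01  2.8880e+01] w 0.0868 F [0.2 0.3 0.6] 
 shift [-0.0547  0.1894 -0.0107] turn -0.002
```

Emit:
{"method": "move_arm", "body": {"steps": [[[-0.005, 0.017, -0.01], 0], [[-0.015, 0.05, -0.01], 0], [[-0.025, 0.085, -0.01], 0], [[-0.035, 0.12, -0.01], 0], [[-0.044, 0.15, -0.01], 0], [[-0.052, 0.176, -0.01], 0], [[-0.0555, 0.189, -0.01], 0], [[-0.0555, 0.189, -0.01], 0], [[-0.0555, 0.189, -0.01], 0], [[-0.0555, 0.189, -0.01], 0]]}}

```text
time_s: 32.72
tool_pos: [0.4852, -0.0927, 0.2207]
tool_rot: [180.0, 0.0, 29.0]
force: [0.2, -0.3, 0.4]
grip_width: 0.0871
```

Run:
```python
from h import *
near(.4845,-.094,.021,.1,.1215); wlook('pepper_mill','w5.png')
go(.4845,-.094,.082,29)
```

```text
wrist n 1949 mean [ 0.4852 -0.0932  0.119 ] enc 0.4831 -0.0943 r 0.0211 bb [ 0.4835 -0.0943] zmax 0.1215
pepper_mill 0.71 [279. 212.] ztop 0.1278 topmean [ 0.4837 -0.094   0.1272] bbtop [ 0.4816 -0.094 ] topext [0.015 0.028 0.008] rgb [127. 125. 120.]
t 32.88 pos [ 0.4852 -0.0934  0.2207] rot [179.98   0.    28.92] w 0.0868 F [ 0.2 -0.1  0.5] 
 shift [-0.0009  0.0002  0.1387] turn -0.001
```

View pics/w5.png

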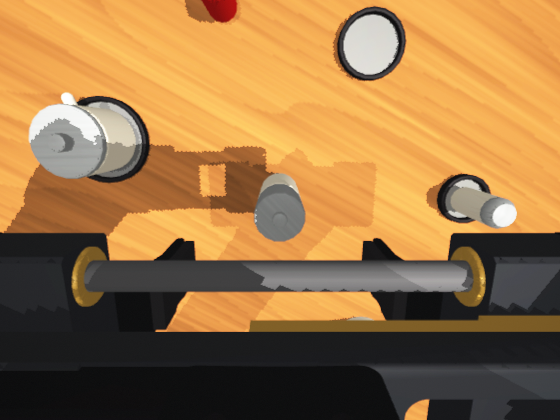

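The mill at (279,212) is centred between the jaws. The pot stands in saucer a (upper left), the shaker in d (right), and saucer c is empty at (370,43).

Emit:
{"method": "move_arm", "body": {"steps": [[[-0.001, 0, 0.015], 0], [[-0.001, 0, 0.035], 0], [[-0.001, 0, 0.06], 0], [[-0.001, 0, 0.085], 0], [[-0.001, 0, 0.105], 0], [[-0.001, 0, 0.12], 0], [[-0.001, 0, 0.13], 0], [[-0.001, 0, 0.136], 0], [[-0.001, 0, 0.1385], 0], [[-0.001, 0, 0.1385], 0], [[-0.001, 0, 0.1385], 0]]}}

```text
time_s: 34.25
tool_pos: [0.4846, -0.0945, 0.0825]
tool_rot: [180.0, -0.0, 28.9]
force: [0.4, -0.8, -0.8]
grip_width: 0.0872
```

Emit:
{"method": "move_arm", "body": {"steps": [[[0, 0, 0], 0], [[0, 0, 0], 0], [[0, 0, 0], 0], [[0, 0, 0], 0], [[0, 0, 0], 0], [[0, 0, 0], 0], [[0, 0, 0], 0]], "hand": 1, "squeeze": 25}}

```text
time_s: 35.12
tool_pos: [0.4843, -0.0945, 0.082]
tool_rot: [180.0, 0.0, 28.9]
force: [0.4, 0.9, -0.1]
grip_width: 0.0413
```

Run:
```python
from h import *
ringc(.6615,-.1025,.034,'top');ringc(.6615,-.1025,.034,'scene')
go(.662,-.1022,.087,29)
```

```text
top n 105 ring [ 0.6611 -0.1022] r 0.031 bb [ 0.661  -0.1014] z 0.0117
scene n 181 ring [ 0.6628 -0.1018] r 0.0313 bb [ 0.662  -0.1014] z 0.0113
t 35.23 pos [ 0.4843 -0.0944  0.082 ] rot [180.     0.    28.87] w 0.042 F [-0.7 -0.4 -0.2] 
 shift [ 0.1519  0.0926 -0.005 ] turn -0.002
```

Emit:
{"method": "move_arm", "body": {"steps": [[[0, 0, -0.005], 0], [[0, 0, -0.015], 0], [[0, 0, -0.03], 0], [[0, 0, -0.045], 0], [[0.003, 0.002, -0.05], 0], [[0.01, 0.006, -0.05], 0], [[0.025, 0.015, -0.05], 0], [[0.042, 0.026, -0.05], 0], [[0.06, 0.037, -0.05], 0], [[0.078, 0.0475, -0.05], 0], [[0.096, 0.0585, -0.05], 0], [[0.114, 0.0695, -0.05], 0], [[0.13, 0.079, -0.05], 0], [[0.142, 0.0865, -0.05], 0], [[0.149, 0.091, -0.05], 0], [[0.152, 0.0925, -0.05], 0], [[0.152, 0.0925, -0.05], 0], [[0.152, 0.0925, -0.05], 0], [[0.152, 0.0925, -0.05], 0]]}}

```text
time_s: 37.6
tool_pos: [0.6618, -0.1022, 0.1322]
tool_rot: [180.0, 0.0, 28.9]
force: [-1.1, 0.3, -2.6]
grip_width: 0.0415
```

Run:
```python
from h import *
ringc(.662,-.1022,.034,'wrist','w6.png')
go(.662,-.1022,.087,29)
```

```text
wrist n 854 ring [ 0.6619 -0.1019] r 0.0309 bb [ 0.6639 -0.1019] z 0.0116
t 37.65 pos [ 0.6618 -0.1022  0.1322] rot [1.7998e+02 1.0000e-02 2.8860e+01] w 0.0416 F [-0.4 -0.2 -2.5] 
 shift [0.0002 0.0001 0.0452] turn -0.002
```

View pics/w6.png

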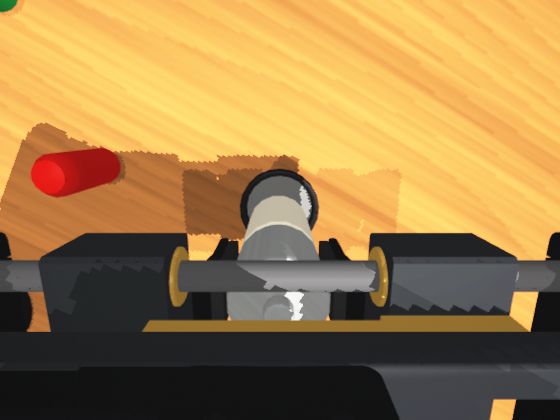

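The mill hangs upright over saucer c at (280,205), centred. I'll lower it 45 mm.

Emit:
{"method": "move_arm", "body": {"steps": [[[0, 0, 0.008], 0], [[0, 0, 0.02], 0], [[0, 0, 0.03], 0], [[0, 0, 0.037], 0], [[0, 0, 0.041], 0], [[0, 0, 0.0435], 0], [[0, 0, 0.045], 0], [[0, 0, 0.0458], 0], [[0, 0, 0.0458], 0], [[0, 0, 0.0458], 0]]}}

```text
time_s: 38.9
tool_pos: [0.6623, -0.1021, 0.0871]
tool_rot: [180.0, -0.0, 28.9]
force: [-1.0, 0.2, 3.3]
grip_width: 0.0416
```

Emit:
{"method": "move_arm", "body": {"steps": [[[0, 0, 0], 0], [[0, 0, 0], 0], [[0, 0, 0], 0], [[0, 0, 0], 0], [[0, 0, 0], 0], [[0, 0, -0.03], 0], [[0, 0, -0.08], 0], [[0, 0, -0.12], 0], [[0, 0, -0.14], 0], [[0, 0, -0.14], 0], [[0, 0, -0.14], 0], [[0, 0, -0.14], 0]], "hand": -1}}

```text
time_s: 40.4
tool_pos: [0.6611, -0.1021, 0.224]
tool_rot: [-179.9, 0.2, 28.9]
force: [-0.6, 0.6, -0.2]
grip_width: 0.0871
```

Run:
```python
from h import *
near(.662,-.1022,.021,.105,.1265)
for c in('scene',):
    near(.4425,.0983,.033,.071,.081,c);near(.627,.268,.027,.085,.12,c);near(.662,-.1022,.021,.105,.1265,c);near(.578,-.28,.015,.055,.09,c)
    near(.368,-.2765,.026,.08,.09,c);near(.522,-.424,.037,.055,.07,c)
shot('scene','scene1.png'); go(.66,-.1,.2,29)
```

```text
wrist n 1982 mean [ 0.6632 -0.1008  0.1239] enc 0.6611 -0.1019 r 0.021 bb [ 0.6612 -0.1018] zmax 0.1265
scene n 289 mean [0.4486 0.0977 0.0767] enc 0.4445 0.0992 r 0.0337 bb [0.4438 0.0986] zmax 0.0806
scene n 354 mean [0.6323 0.2661 0.0956] enc 0.6273 0.2687 r 0.0289 bb [0.6272 0.268 ] zmax 0.101
scene n 286 mean [ 0.6697 -0.1012  0.12  ] enc 0.6632 -0.1002 r 0.022 bb [ 0.6628 -0.1008] zmax 0.1265
scene n 163 mean [ 0.5841 -0.2796  0.0705] enc 0.579 -0.2793 r 0.0158 bb [ 0.5811 -0.2805] zmax 0.0812
scene n 206 mean [ 0.3674 -0.2766  0.0845] enc 0.3639 -0.2781 r 0.0289 bb [ 0.3644 -0.276 ] zmax 0.0886
scene n 228 mean [ 0.5217 -0.424   0.0599] enc 0.5213 -0.4227 r 0.0381 bb [ 0.5214 -0.4228] zmax 0.0648
t 40.8 pos [ 0.662  -0.102   0.2261] rot [-1.800e+02  1.000e-02  2.887e+01] w 0.0869 F [ 0.1 -0.4 -0.5] 
 shift [-0.0008 -0.0028  0.0261] turn -0.002
```

View pics/scene1.png

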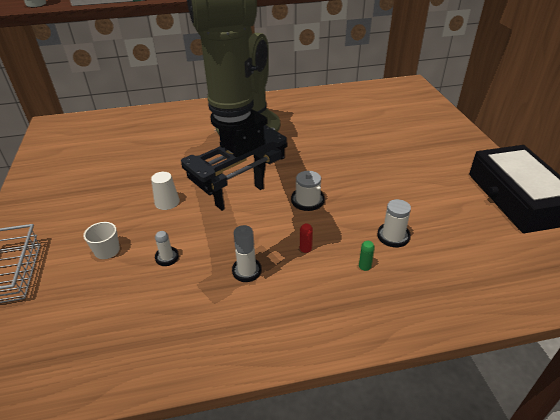

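All four containers stand upright in their saucers: pot (308,188), jar (395,222), mill (245,252) and shaker (165,248). The cups are where they started and the gripper is clear.

```bash
python3 -c "
from cell import env
print(env.sign_off())"
```

```text
the job is handed in; nothing more can be done
None
```

I put all four containers on their matching saucers and handed the job in at about 41 s of the 144 s allowed. The sign-off reports no verdict.

The last checks showed:

- **Position:** the wrist and scene cameras put each container within about 2 mm of its saucer centre, against the 10 mm limit.
- **Height:** each container's top stood about 5 mm higher than it did on the counter, which matches the saucer floor. I checked the mill only by the tool height at release and in the pictures, because its depth measurement was cut off at a preset height.
- **Upright:** all four stand upright in the final picture.
- **Bystanders:** the beaker and teacup are where they started, to within about 1 mm. I left the green and red look-alikes alone.
- **Gripper:** it was open and clear of everything at the end.

No check failed. The cameras disagreed with each other by 1–4 mm, mostly along x, which I put down to calibration and viewing-side bias.

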